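Sort the dotted specimen pots into their colour trays, urgent red first

ROBOT

A 6-joint arm with a two-finger parallel gripper is mounted at the origin on a cart in front of the work surface, level with it; the furniture and walls round the work are solid. World frame = base frame: x ahead of the robot, y to its left, z up, the work surface at z = 0. Lengths are in m, angles in rad, forces in N, time in s.
With the tool pointing down it reaches from about 0.375 to 0.975 m from the base axis. Payload 3.8 kg.
Tool frame: the origin (TCP) lies between the finger pads; the fingertips stand 17 mm ahead of it and the grasp point (between the pads) lies 2 mm behind it; z points along the fingers, y is the line along which they close (so a half turn about z gives the same grasp; the last joint's range is limited). The gripper opens to 85 mm and grips with 20 to 120 N. Pads are 22 mm wide; open, the fingers measure 114 mm over their backs; the gripper's body (76 mm by 85 mm) begins 54 mm behind the grasp point. The pads swing forward as they close: fully open they stand 13 mm farther back than shut.
Start: joints at [1.063, 0.264, 1.604, -0, 1.274, -0.037], TCP at [0.306, 0.602, 0.248] pointing down, gripper open.
Joint ranges: [-2.63, 2.63], [-0.94, 2.18], [0.31, 2.57], [-1.31, 4.45], [0, 2.66], [-2.55, 2.55]. Speed limits (rad/s): [2.57, 2.57, 3.14, 3.14, 3.14, 3.14].

INTERFACE

Orientations are given as a rotation vector (axis times angle).
In Python, from workcell import bot gives the robot as it stands.
- The arm moves only by the tool play_rows, never from a script. Its argument "steps" is one flat list of numbers, 4 for each row, row after row: the shift along the tool's x, y, z in m, then the turn about the tool's z in rad. A call has 1 to 10 rows; each row is the pose to reach, as a shift and turn from the pose commanded when the call began, along the tool's axes at that moment; what a row does not reach only later rows make up. A row lasts 1/8 s, in which the tool goes at most 62.5 mm and 10.7 degrees, less where a joint would pass 70% of its speed; a pose out of reach is approached as far as the arm can. A call with a gripper value outside its range is refused whole. "jaw" is the closure in counts, from 0 (fully open) to 255 (shut), set as the call begins (left out, the last holds). The fingers move at their own pace and stop on an object; "grip_force" is the grip in N (left out, the last holds). Time passes only in rows, so rows that repeat a pose let the fingers close. It gives the time, the measured TCP pose, the force, the opening and the grip force at its end, in the units of the state.
- bot.read_state(): the state, without advancing time (a new reading comes with each control period).
- bot.read_camera(name): name is "scene" or "top"; returns a dict with "pixels" (400x640x3 uint8, blue, green, red), "mtx" (3x3 intrinsics, pixels), "R" (3x3) and "t" (3): a world point X has camera coordinates R X + t. Camera axes: x right, y down, z forward; pixel columns grow to the right and rows downward; lengths in m; the calibration is good to about 2 mm. A picture is of the moment at which its call begins. There is no depth.
- bot.finish_job(): hands the job in; it is judged then, once.
The state is a dict: "time": time; "q": joint angles; "joint_vel": joint speeds; "joint_torque": joint torques, N m; "tool_pos": TCP position; "tcp_rot": TCP orientation; "wrist_force": force on the tool from outside, world axes, zero at the start; "torque": the same for the moment, N m; "width": opening from 0.0 (shut) to 1.0 (fully open); "grip_force": force on a finger pad.
Only numpy, scipy, OpenCV 4.12 (cv2) and the standard library are available. Lean on these libraries where they do the work, as an engineer would, in place of code of your own. Each camera call takes 0.05 s, during which the arm holds its last target. There are 200 camera calls.

TASK

Four specimen pots have a coloured dot on the lid: stand each one upright in the middle of the spill tray of its own colour. The red one is urgent, so bring it to its tray and let go of it before you touch the others, which may follow in any order. Leave the all-white pot and the black ribbon roll where they stand, and tip nothing over.

Things in the scene. Friction and masses are not known exactly. Their poses are not given: they have to be found in the camera images.
- pot_red: specimen pot with a red dot (38 mm across) on its white lid and a red band round its white body; loose, standing upright, 83 mm tall, about 0.1 kg; body 42 mm in diameter up to 67 mm, lid 48 mm in diameter from there to the top; the lid is fixed on; origin at the centre of its underside, z up along its axis; its yaw means nothing
- pot_yellow: specimen pot with a yellow dot (38 mm across) on its white lid and a yellow band round its white body; loose, standing upright, 83 mm tall, about 0.1 kg; body 42 mm in diameter up to 67 mm, lid 48 mm in diameter from there to the top; the lid is fixed on; origin at the centre of its underside, z up along its axis; its yaw means nothing
- pot_green: specimen pot with a green dot (38 mm across) on its white lid and a green band round its white body; loose, standing upright, 83 mm tall, about 0.1 kg; body 42 mm in diameter up to 67 mm, lid 48 mm in diameter from there to the top; the lid is fixed on; origin at the centre of its underside, z up along its axis; its yaw means nothing
- pot_blue: specimen pot with a blue dot (38 mm across) on its white lid and a blue band round its white body; loose, standing upright, 83 mm tall, about 0.1 kg; body 42 mm in diameter up to 67 mm, lid 48 mm in diameter from there to the top; the lid is fixed on; origin at the centre of its underside, z up along its axis; its yaw means nothing
- tray_red: shallow square red plastic spill tray, stuck to the bench; 88 x 88 mm outside (two small flat tabs stick out 11 mm more), on a black foot, rim 22 mm above the bench, walls 4 mm thick, flat inner floor 80 x 80 mm at 10 mm above the bench, so a pot in it stands 10 mm above the bench; origin at the centre of its underside, z up
- tray_yellow: shallow square yellow plastic spill tray, stuck to the bench; 88 x 88 mm outside (two small flat tabs stick out 11 mm more), on a black foot, rim 22 mm above the bench, walls 4 mm thick, flat inner floor 80 x 80 mm at 10 mm above the bench, so a pot in it stands 10 mm above the bench; origin at the centre of its underside, z up
- tray_green: shallow square green plastic spill tray, stuck to the bench; 88 x 88 mm outside (two small flat tabs stick out 11 mm more), on a black foot, rim 22 mm above the bench, walls 4 mm thick, flat inner floor 80 x 80 mm at 10 mm above the bench, so a pot in it stands 10 mm above the bench; origin at the centre of its underside, z up
- tray_blue: shallow square blue plastic spill tray, stuck to the bench; 88 x 88 mm outside (two small flat tabs stick out 11 mm more), on a black foot, rim 22 mm above the bench, walls 4 mm thick, flat inner floor 80 x 80 mm at 10 mm above the bench, so a pot in it stands 10 mm above the bench; origin at the centre of its underside, z up
- pot_white: the same specimen pot, all white, with no dot and no band (48 mm wide, 83 mm tall, loose): to be left alone; origin at the centre of its underside, z up
- ribbon: black printer ribbon roll standing on end among the pots, 42 mm in diameter, 60 mm tall, loose: to be left alone; origin at the centre of its underside, z up

How it is judged:
By the outcome, as a careful person would: the job done as asked, in the order asked, and still so for the second after the job is handed in, with the robot touching nothing.
It also fails if it takes over 96 s, if anything falls off the work surface, if the arm or the gripper's body presses on something with over 40 N, if the wrist force passes 120 N, or if a joint passes its speed limit or range.

## Working session

There is one attempt and no reset: what is moved stays moved. The work goes in short steps, Python scripts to look and compute and a tool call to move; the robot and the scene stay as the last step left them, time stands still between calls to the robot, and variables do not carry over. Pictures are saved under pics/ and viewed, at most 14 in all, crops included, and the job is handed in when it is done.

Besides the shell and the picture viewer there is one more tool, called by a JSON object that holds its "api" and its "payload", one argument or row to a line. play_rows: Moves the arm, as the interface text tells. Its arguments: {"type":"object","properties":{"steps":{"type":"array"},"jaw":{"type":"number"},"grip_force":{"type":"number"}},"required":["steps"]}

```bash
mkdir -p pics
python3 - <<'E'
from workcell import bot
import cv2
for n in("scene","top"):
    c=bot.read_camera(n);cv2.imwrite(f"pics/{n}0.png",c["pixels"]);print(n,c["mtx"].tolist(),c["R"].round(4).tolist(),c["t"].round(4).tolist())
print(bot.read_state())
E
```

```text
scene [[409.30606206004734, 0.0, 314.7227760177674], [0.0, 409.30606206004734, 199.50860920033392], [0.0, 0.0, 1.0]] [[0.4531, -0.8914, 0.0032], [-0.6091, -0.3122, -0.7291], [0.6509, 0.3285, -0.6844]] [-0.018, 0.4024, 0.4757]
top [[432.5664126890777, 0.0, 324.33096347383923], [0.0, 432.5664126890777, 209.70260433126194], [0.0, 0.0, 1.0]] [[0.0185, -0.9998, 0.0043], [-0.9989, -0.0187, -0.043], [0.0431, -0.0035, -0.9991]] [0.2334, 0.5006, 0.9379]
{'time': 0.1, 'q': array([ 1.06309671e+00,  2.64659801e-01,  1.60524756e+00, -7.87037053e-06,
        1.27371406e+00, -3.69305825e-02]), 'joint_vel': array([ 0.00065885, -0.00133165, -0.00019102, -0.00084663,  0.00184595,
       -0.00011435]), 'joint_torque': array([-1.87989704e-04, -5.16707146e+01, -3.68591380e+01, -1.69054624e-04,
        6.31070434e-03, -8.75147805e-06]), 'tool_pos': array([0.30587469, 0.60100741, 0.24709317]), 'tcp_rot': array([-0.7325431 , -3.05443823,  0.003072  ]), 'wrist_force': array([ 1.08910946, -0.11151616,  0.07724906]), 'torque': array([-0.00749536, -0.05365884,  0.01086037]), 'grip_force': 0.0, 'width': 0.9997301973778211}
```

View pics/scene0.png

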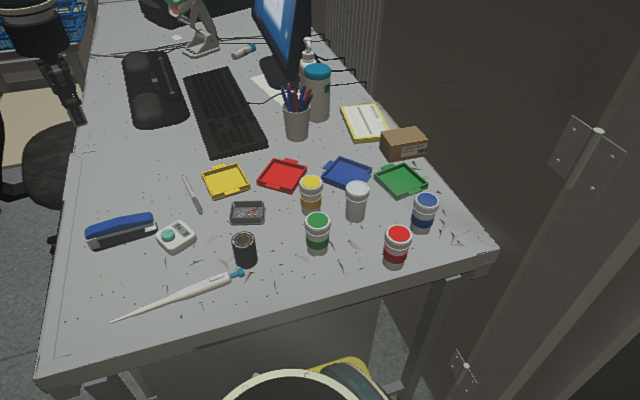

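View pics/top0.png

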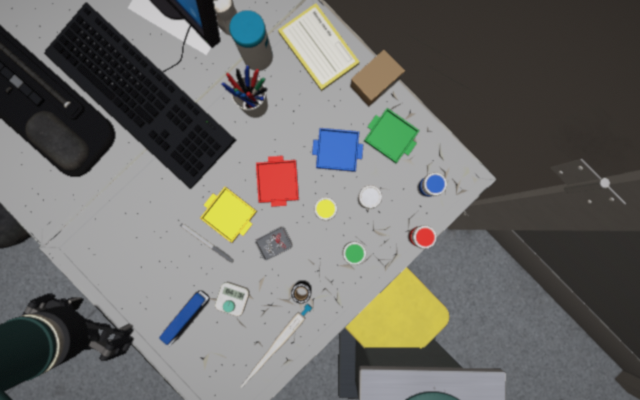

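The pictures show the trays at top-view pixels: red (277,181), yellow (229,214), blue (338,150), green (391,135). The dotted pots are at red (424,237), blue (434,184), green (354,253) and yellow (325,209), the white pot is at (370,197) and the ribbon at (301,292).

```bash
cat > h.py <<'E'
from workcell import bot
import cv2, numpy as np
from scipy.spatial.transform import Rotation as Rot
HUE={"red":(0,8),"yellow":(24,35),"green":(50,80),"blue":(105,125)}
def ray(c,uv,z):
    d=c["R"].T@np.linalg.solve(c["mtx"],[uv[0],uv[1],1.]); o=-c["R"].T@c["t"]
    return o+d*(z-o[2])/d[2]
def look(name=None):
    c=bot.read_camera("top"); p=c["pixels"]
    if name: cv2.imwrite(f"pics/{name}.png",p)
    hsv=cv2.cvtColor(p,cv2.COLOR_BGR2HSV); out={}
    for k,(a,b) in HUE.items():
        m=cv2.inRange(hsv,(a,110,60),(b,255,255))
        if k=="red": m|=cv2.inRange(hsv,(172,110,60),(180,255,255))
        for ct in cv2.findContours(m,cv2.RETR_EXTERNAL,cv2.CHAIN_APPROX_NONE)[0]:
            A=cv2.contourArea(ct)
            if A<150 or A>4000: continue
            (u,v),(w,h),_=cv2.minAreaRect(ct)
            if not(190<u<480 and 100<v<330): continue
            if A<600:
                M=cv2.moments(ct); print("pot",k,A,round(w),round(h),ray(c,(M["m10"]/M["m00"],M["m01"]/M["m00"]),.083 ).round(4))
            else:
                s=np.zeros_like(m); cv2.drawContours(s,[ct],-1,255,-1)
                s=cv2.morphologyEx(s,cv2.MORPH_OPEN,cv2.getStructuringElement(cv2.MORPH_ELLIPSE,(25,25)))
                q=max(cv2.findContours(s,cv2.RETR_EXTERNAL,cv2.CHAIN_APPROX_NONE)[0],key=cv2.contourArea)
                r=cv2.minAreaRect(q); b=[ray(c,x,.022) for x in cv2.boxPoints(r)]
                e=b[1]-b[0]; print("tray",k,A,np.round(r[1]),ray(c,r[0],.022).round(4),"edge deg",round(np.degrees(np.arctan2(e[1],e[0]))%90,1))
    return c
def tool():
    s=bot.read_state(); R=Rot.from_rotvec(s["tcp_rot"]).as_matrix()
    print("t",s["time"],s["tool_pos"].round(4),"yaw(y axis) deg",np.degrees(np.arctan2(R[1,1],R[0,1])).round(1),"tilt",R[:,2].round(3),"q",s["q"].round(3),s["width"],s["grip_force"],s["wrist_force"].round(1))
    return s,R
def go(x,y,z):
    s,R=tool(); print("shift",(R.T@(np.array([x,y,z])-s["tool_pos"])).round(4))
E
python3 - <<'E'
from h import *
c=look(); print("white",ray(c,(370,197),.083),"ribbon",ray(c,(301,292),.06)); tool()
for n,uv in dict(corner=(495,181),edge=(345,315),box=(385,100),cup=(255,95)).items(): print(n,ray(c,uv,0))
E
```

```text
pot red 230.5 17 17 [0.4422 0.0391 0.083 ]
tray red 1676.5 [46. 40.] [0.556  0.3466 0.022 ] edge deg 1.1
pot yellow 217.0 17 16 [0.4959 0.2413 0.083 ]
tray yellow 1717.0 [48. 41.] [0.4816 0.4506 0.022 ] edge deg 53.7
pot green 202.5 16 16 [0.4066 0.1813 0.083 ]
tray green 1597.0 [45. 39.] [0.661  0.0995 0.022 ] edge deg 55.6
pot blue 213.5 17 16 [0.5504 0.0189 0.083 ]
tray blue 1626.5 [46. 40.] [0.6279 0.2165 0.022 ] edge deg 86.4
white [0.52049437 0.15083455 0.083     ] ribbon [0.32346397 0.28774577 0.06      ]
t 0.15 [0.3059 0.6011 0.2472] yaw(y axis) deg 63.0 tilt [-0.001 -0.002 -1.   ] q [ 1.063  0.265  1.605 -0.     1.274 -0.037] 0.9988728199993362 0.0 [-0.2 -0.9  0.1]
corner [ 0.56760768 -0.1360162   0.        ]
edge [0.26630506 0.19302893 0.        ]
box [0.74520434 0.11121114 0.        ]
cup [0.75076983 0.402644   0.        ]
```

```bash
sed -i 's/^                s=np.zeros_like/                s=np.zeros_like/; s/(25,25)/(37,37)/' h.py
python3 - <<'E'
from h import *
look(); go(.442,.039,.247)
E
```

```text
pot red 230.5 17 17 [0.4422 0.0391 0.083 ]
tray red 1677.5 [44. 39.] [0.556  0.3476 0.022 ] edge deg 1.1
pot yellow 217.0 17 16 [0.4959 0.2413 0.083 ]
tray yellow 1718.0 [43. 40.] [0.4814 0.4507 0.022 ] edge deg 46.5
pot green 202.5 16 16 [0.4066 0.1813 0.083 ]
tray green 1600.0 [42. 38.] [0.661  0.0997 0.022 ] edge deg 46.2
pot blue 213.5 17 16 [0.5504 0.0189 0.083 ]
tray blue 1628.5 [39. 42.] [0.6274 0.2175 0.022 ] edge deg 1.1
t 0.2 [0.306  0.6012 0.2475] yaw(y axis) deg 63.0 tilt [-0.001 -0.001 -1.   ] q [ 1.063  0.264  1.605  0.     1.274 -0.037] 1.0029818788701093 0.0 [-0.1  0.3  0.1]
shift [-0.3762 -0.4393  0.001 ]
```

{"api": "play_rows", "payload": {
  "steps": [-0.04,-0.045,0,0,-0.08,-0.09,0,0,-0.12,-0.14,0,0,-0.16,-0.187,0,0,-0.2,-0.234,0,0,-0.24,-0.28,0,0,-0.28,-0.327,0,0,-0.32,-0.374,0,0,-0.36,-0.42,0,0,-0.376,-0.439,0,0],
  "jaw": 0
}}

```text
time: 1.45
tool_pos: [0.4423, 0.0369, 0.2484]
tcp_rot: [0.738, 3.053, -0.001]
wrist_force: [-0.7, 0.5, 0.4]
width: 1.001
grip_force: 0.0
```

Run:
```python
from h import *
go(.442,.039,.068)
c=bot.read_camera("scene"); cv2.imwrite("pics/s1.png",c["pixels"])
```

```text
t 1.45 [0.4423 0.0369 0.2484] yaw(y axis) deg 62.8 tilt [ 0.001 -0.001 -1.   ] q [ 2.800e-02 -1.870e-01  2.071e+00 -1.000e-03  1.257e+00 -1.069e+00] 1.0006654512939808 0.0 [-0.7  0.5  0.4]
shift [0.0014 0.0018 0.1804]
```

View pics/s1.png

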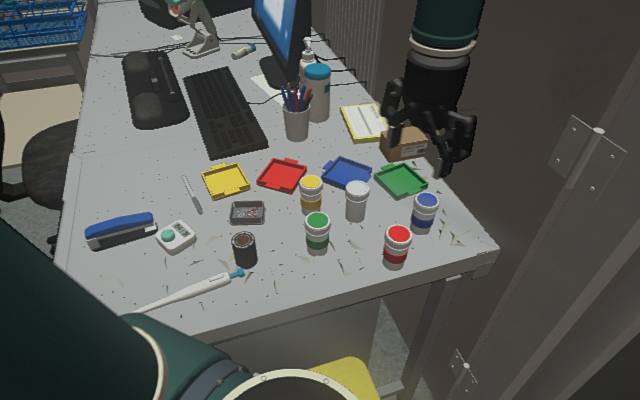

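The gripper hangs over the red pot at about (440,140), with clear air around it. I'll descend now.

{"api": "play_rows", "payload": {
  "steps": [0.001,0.001,0.03,0,0.001,0.001,0.06,0,0.001,0.001,0.09,0,0.001,0.001,0.12,0,0.001,0.001,0.14,0,0.001,0.001,0.16,0,0.001,0.001,0.18,0,0.001,0.001,0.18,0]
}}

```text
time: 2.5
tool_pos: [0.4398, 0.0415, 0.0667]
tcp_rot: [-0.731, -3.051, 0.002]
wrist_force: [-0.1, 0.9, -0.3]
width: 1.0
grip_force: 0.0
```

{"api": "play_rows", "payload": {
  "steps": [0,0,0,0,0,0,0,0,0,0,0,0,0,0,0,0,0,0,0,0,0,0,0,0,0,0,0,0,0,0,0,0],
  "jaw": 255,
  "grip_force": 40
}}

```text
time: 3.5
tool_pos: [0.4429, 0.0411, 0.0696]
tcp_rot: [0.732, 3.053, 0.001]
wrist_force: [-1.2, -0.1, 6.7]
width: 0.552
grip_force: 40.9
```

{"api": "play_rows", "payload": {
  "steps": [0,0,-0.01,0,0,0,-0.03,0,0,0,-0.06,0,0,0,-0.09,0,0,0,-0.12,0,0,0,-0.15,0,0,0,-0.17,0,0,0,-0.17,0]
}}

```text
time: 4.5
tool_pos: [0.4428, 0.0412, 0.2403]
tcp_rot: [0.732, 3.051, 0.002]
wrist_force: [0.2, -0.4, -0.8]
width: 0.548
grip_force: 41.3
```

Run:
```python
from h import *
go(.556,.3476,.235)
c=bot.read_camera("scene"); cv2.imwrite("pics/s2.png",c["pixels"][0:300,240:640])
```

```text
t 4.5 [0.4428 0.0412 0.2403] yaw(y axis) deg 63.0 tilt [ 0.004  0.    -1.   ] q [ 0.037 -0.182  2.082  0.     1.238 -1.063] 0.5481344795326498 41.29984974861145 [ 0.2 -0.4 -0.8]
shift [0.0381 0.3244 0.0059]
```

View pics/s2.png

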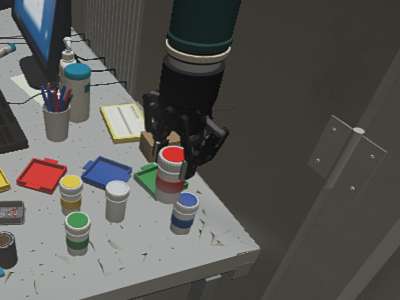

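The red pot is held upright and clear at crop position (172,175). I'll carry it to its tray.

{"api": "play_rows", "payload": {
  "steps": [0.002,0.02,0,0,0.007,0.06,0,0,0.012,0.1,0,0,0.017,0.14,0,0,0.021,0.18,0,0,0.026,0.22,0,0,0.031,0.26,0,0,0.035,0.295,0,0,0.038,0.317,0,0,0.038,0.324,0,0]
}}

```text
time: 5.8
tool_pos: [0.554, 0.3477, 0.2358]
tcp_rot: [-0.73, -3.053, 0.004]
wrist_force: [0.6, -0.8, -0.7]
width: 0.553
grip_force: 41.4
```

{"api": "play_rows", "payload": {
  "steps": [0,0,0.02,0,0,0,0.05,0,0,0,0.08,0,0,0,0.1,0,0,0,0.12,0,0,0,0.12,0,0,0,0.12,0]
}}

```text
time: 6.68
tool_pos: [0.5555, 0.3474, 0.1192]
tcp_rot: [0.733, 3.054, 0.002]
wrist_force: [-0.9, 0.2, -0.5]
width: 0.555
grip_force: 41.5
```

Run:
```python
from h import *
go(.556,.3476,.0785)
c=look("t3")
b=bot.read_camera("scene")["pixels"][100:260,180:460]
a=c["pixels"][110:270,190:470]
cv2.imwrite("pics/c3.png",cv2.resize(np.vstack([a,b]),None,fx=1.8,fy=1.8))
```

```text
t 6.675 [0.5555 0.3474 0.1192] yaw(y axis) deg 63.0 tilt [ 0.001  0.001 -1.   ] q [ 0.521  0.33   1.769 -0.     1.041 -0.579] 0.555168545096869 41.453173756599426 [-0.9  0.2 -0.5]
shift [-0.0004  0.0004  0.0407]
pot red 504.0 19 40 [0.5194 0.3412 0.083 ]
tray yellow 3398.5 [69. 54.] [0.2822 0.0523 0.022 ] edge deg 45.7
pot yellow 227.0 35 13 [0.4733 0.474  0.083 ]Traceback (most recent call last):
  File "<stdin>", line 3, in <module>
  File "h.py", line 25, in look
    q=max(cv2.findContours(s,cv2.RETR_EXTERNAL,cv2.CHAIN_APPROX_NONE)[0],key=cv2.contourArea)
ValueError: max() iterable argument is empty
```

{"api": "play_rows", "payload": {
  "steps": [0,0,0.012,0,0,0,0.024,0,0,0,0.032,0,0,0,0.036,0,0,0,0.038,0,0,0,0.038,0,0,0,0.038,0]
}}

```text
time: 7.6
tool_pos: [0.5551, 0.3473, 0.0807]
tcp_rot: [0.733, 3.054, 0.001]
wrist_force: [0.6, -0.3, -0.8]
width: 0.554
grip_force: 41.5
```

{"api": "play_rows", "payload": {
  "steps": [0,0,0.001,0,0,0,0.001,0]
}}

```text
time: 7.85
tool_pos: [0.5551, 0.3473, 0.0797]
tcp_rot: [0.733, 3.054, 0.001]
wrist_force: [-0.1, 1.1, 0.5]
width: 0.555
grip_force: 41.6
```

Run:
```python
from h import *
s,_=tool()
c=bot.read_camera("scene"); cv2.imwrite("pics/s3.png",cv2.resize(c["pixels"][110:260,180:400],None,fx=3,fy=3))
```

```text
t 7.85 [0.5551 0.3473 0.0797] yaw(y axis) deg 63.0 tilt [ 0.001  0.    -1.   ] q [ 0.521  0.372  1.794  0.     0.975 -0.579] 0.5554887671905027 41.5846449136734 [-0.1  1.1  0.5]
```

View pics/s3.png

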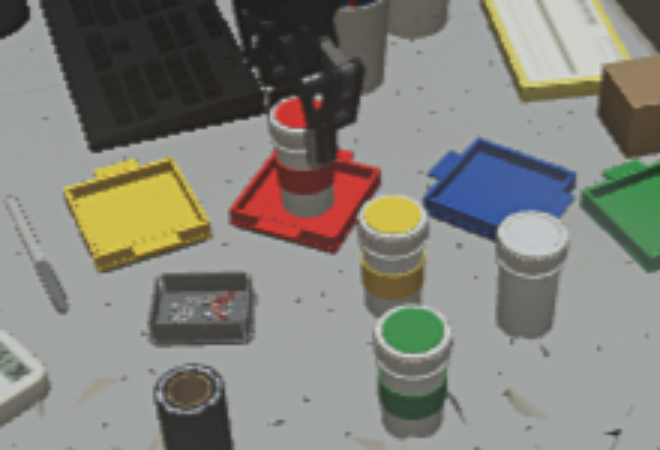

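The red pot sits over the middle of the red tray at crop position (305,200). I'll feel for the floor in small steps.

{"api": "play_rows", "payload": {
  "steps": [0,0,0.001,0,0,0,0.001,0]
}}

```text
time: 8.15
tool_pos: [0.5553, 0.3472, 0.0796]
tcp_rot: [0.732, 3.054, 0.001]
wrist_force: [-0.5, -1.3, 5.2]
width: 0.553
grip_force: 42.0
```

{"api": "play_rows", "payload": {
  "steps": [0,0,0,0,0,0,0,0,0,0,0,0,0,0,0,0,0,0,0,0],
  "jaw": 30
}}

```text
time: 8.78
tool_pos: [0.5548, 0.3471, 0.0782]
tcp_rot: [-0.733, -3.055, 0.0]
wrist_force: [-0.3, 0.4, -0.6]
width: 0.88
grip_force: 0.0
```

{"api": "play_rows", "payload": {
  "steps": [0,0,-0.01,0,0,0,-0.03,0,0,0,-0.06,0,0,0,-0.1,0,0,0,-0.15,0,0,0,-0.165,0]
}}

```text
time: 9.52
tool_pos: [0.5571, 0.3485, 0.2503]
tcp_rot: [0.731, 3.048, 0.011]
wrist_force: [-0.2, -0.1, -0.5]
width: 0.884
grip_force: 0.0
```

```bash
sed -i 's/A>4000/A>2500/; s/                r=cv2.minAreaRect/                r=cv2.minAreaRect/' h.py
python3 - <<'E'
from h import *
go(.5504,.0189,.245); go(.496,.2413,.245)
E
```

```text
t 9.525 [0.5571 0.3485 0.2503] yaw(y axis) deg 63.0 tilt [ 0.009  0.005 -1.   ] q [ 0.521  0.223  1.65   0.     1.258 -0.579] 0.8838851524072957 0.0 [-0.2 -0.1 -0.5]
shift [-0.1435 -0.2968  0.0036]
t 9.525 [0.5571 0.3485 0.2503] yaw(y axis) deg 63.0 tilt [ 0.009  0.005 -1.   ] q [ 0.521  0.223  1.65   0.     1.258 -0.579] 0.8838851524072957 0.0 [-0.2 -0.1 -0.5]
shift [ 0.0059 -0.1233  0.0042]
```

{"api": "play_rows", "payload": {
  "steps": [-0.02,-0.042,0,0,-0.041,-0.084,0,0,-0.061,-0.126,0,0,-0.082,-0.168,0,0,-0.102,-0.21,0,0,-0.123,-0.252,0,0,-0.139,-0.285,0,0,-0.143,-0.295,0,0,-0.143,-0.295,0,0]
}}

```text
time: 10.65
tool_pos: [0.5483, 0.0191, 0.2434]
tcp_rot: [-0.735, -3.054, -0.001]
wrist_force: [-1.3, 0.7, 0.2]
width: 0.876
grip_force: 0.0
```

Run:
```python
from h import *
go(.5504,.0189,.068); look()
```

```text
t 10.65 [0.5483 0.0191 0.2434] yaw(y axis) deg 62.9 tilt [ 0.     0.001 -1.   ] q [-1.100e-02  2.800e-02  1.881e+00  1.000e-03  1.232e+00 -1.110e+00] 0.8762001775254964 0.0 [-1.3  0.7  0.2]
shift [-0.002   0.0007  0.1754]
tray red 1676.5 [44. 39.] [0.556  0.3476 0.022 ] edge deg 1.1
pot yellow 216.5 17 16 [0.4959 0.2413 0.083 ]
tray yellow 1718.0 [43. 40.] [0.4814 0.4507 0.022 ] edge deg 46.5
pot green 202.5 16 16 [0.4065 0.1813 0.083 ]
tray green 1597.0 [42. 38.] [0.661  0.0997 0.022 ] edge deg 46.2
pot blue 213.5 17 16 [0.5504 0.0189 0.083 ]
tray blue 1627.5 [39. 42.] [0.6274 0.2175 0.022 ] edge deg 1.1
```

{"api": "play_rows", "payload": {
  "steps": [-0.001,0,0.03,0,-0.001,0,0.06,0,-0.001,0,0.09,0,-0.001,0,0.12,0,-0.001,0,0.14,0,-0.001,0,0.16,0,-0.001,0,0.174,0,-0.001,0,0.174,0,-0.001,0,0.174,0]
}}

```text
time: 11.82
tool_pos: [0.55, 0.0193, 0.07]
tcp_rot: [0.732, 3.054, 0.0]
wrist_force: [0.3, -0.5, 0.3]
width: 0.882
grip_force: 0.0
```

{"api": "play_rows", "payload": {
  "steps": [0,0,0,0,0,0,0,0,0,0,0,0,0,0,0,0,0,0,0,0,0,0,0,0,0,0,0,0],
  "jaw": 255
}}

```text
time: 12.7
tool_pos: [0.5503, 0.0188, 0.0705]
tcp_rot: [0.732, 3.053, 0.001]
wrist_force: [0.0, 0.5, 5.9]
width: 0.555
grip_force: 40.9
```

{"api": "play_rows", "payload": {
  "steps": [0,0,-0.01,0,0,0,-0.03,0,0,0,-0.06,0,0,0,-0.09,0,0,0,-0.12,0,0,0,-0.15,0,0,0,-0.17,0,0,0,-0.17,0]
}}

```text
time: 13.7
tool_pos: [0.5503, 0.0188, 0.2411]
tcp_rot: [0.732, 3.052, 0.001]
wrist_force: [0.9, -0.3, -0.9]
width: 0.553
grip_force: 41.3
```

Run:
```python
from h import *
go(.6274,.2175,.235)
```

```text
t 13.7 [0.5503 0.0188 0.2411] yaw(y axis) deg 63.0 tilt [ 0.003 -0.    -1.   ] q [-0.011  0.032  1.882  0.     1.224 -1.111] 0.5531568134068718 41.307005882263184 [ 0.9 -0.3 -0.9]
shift [0.0215 0.212  0.0063]
```

{"api": "play_rows", "payload": {
  "steps": [0.002,0.02,0,0,0.006,0.06,0,0,0.01,0.1,0,0,0.014,0.14,0,0,0.018,0.18,0,0,0.021,0.205,0,0,0.0215,0.212,0,0,0.0215,0.212,0,0,0.0215,0.212,0,0]
}}

```text
time: 14.82
tool_pos: [0.626, 0.2164, 0.2392]
tcp_rot: [-0.734, -3.054, 0.001]
wrist_force: [0.6, -0.2, -1.5]
width: 0.552
grip_force: 41.4
```

{"api": "play_rows", "payload": {
  "steps": [0,0,0.02,0,0,0,0.05,0,0,0,0.08,0,0,0,0.11,0,0,0,0.13,0,0,0,0.145,0,0,0,0.155,0,0,0,0.157,0,0,0,0.157,0,0,0,0.157,0]
}}

```text
time: 16.08
tool_pos: [0.6271, 0.2179, 0.0834]
tcp_rot: [0.732, 3.053, 0.001]
wrist_force: [0.2, 0.5, -1.3]
width: 0.553
grip_force: 41.4
```

Run:
```python
from h import *
go(.6274,.2175,.0805)
```

```text
t 16.075 [0.6271 0.2179 0.0834] yaw(y axis) deg 63.0 tilt [ 0.002  0.001 -1.   ] q [ 0.297  0.382  1.772 -0.     0.986 -0.803] 0.552613419226996 41.42417550086975 [ 0.2  0.5 -1.3]
shift [-0.0005 -0.0002  0.0029]
```

{"api": "play_rows", "payload": {
  "steps": [0,0,0.001,0,0,0,0.002,0,0,0,0.003,0,0,0,0.0035,0,0,0,0.0035,0]
}}

```text
time: 16.7
tool_pos: [0.627, 0.2176, 0.0805]
tcp_rot: [0.732, 3.054, 0.001]
wrist_force: [-3.1, -0.1, 7.5]
width: 0.553
grip_force: 42.1
```

{"api": "play_rows", "payload": {
  "steps": [0,0,0,0,0,0,0,0,0,0,0,0,0,0,0,0,0,0,0,0],
  "jaw": 30
}}

```text
time: 17.32
tool_pos: [0.6263, 0.2176, 0.0786]
tcp_rot: [-0.733, -3.055, 0.0]
wrist_force: [0.5, 0.1, -0.5]
width: 0.883
grip_force: 0.0
```

{"api": "play_rows", "payload": {
  "steps": [0,0,-0.01,0,0,0,-0.03,0,0,0,-0.06,0,0,0,-0.1,0,0,0,-0.15,0,0,0,-0.165,0,0,0,-0.165,0]
}}

```text
time: 18.2
tool_pos: [0.6274, 0.2179, 0.2467]
tcp_rot: [0.732, 3.051, 0.004]
wrist_force: [0.5, 0.2, -0.0]
width: 0.886
grip_force: 0.0
```

Run:
```python
from h import *
go(.4066,.1813,.245)
```

```text
t 18.2 [0.6274 0.2179 0.2467] yaw(y axis) deg 63.0 tilt [ 0.005  0.001 -1.   ] q [ 0.297  0.242  1.634 -0.     1.261 -0.803] 0.885771238666021 0.0 [ 0.5  0.2 -0. ]
shift [ 0.1802 -0.1328  0.0007]
```

{"api": "play_rows", "payload": {
  "steps": [0.04,-0.03,0,0,0.08,-0.059,0,0,0.12,-0.088,0,0,0.16,-0.118,0,0,0.175,-0.129,0,0,0.18,-0.1325,0,0,0.18,-0.1325,0,0,0.18,-0.1325,0,0]
}}

```text
time: 19.2
tool_pos: [0.4065, 0.1812, 0.2435]
tcp_rot: [-0.733, -3.055, 0.0]
wrist_force: [0.6, 0.4, -0.1]
width: 0.882
grip_force: 0.0
```

Run:
```python
from h import *
go(.4066,.1813,.069)
c=bot.read_camera("scene"); d=bot.read_camera("top"); cv2.imwrite("pics/s5.png",cv2.resize(np.vstack([c["pixels"][110:290,180:480],d["pixels"][90:270,180:480]]),None,fx=1.6,fy=1.6))
```

```text
t 19.2 [0.4065 0.1812 0.2435] yaw(y axis) deg 63.0 tilt [-0. -0. -1.] q [ 0.363 -0.18   2.075 -0.     1.248 -0.736] 0.8818134362356493 0.0 [ 0.6  0.4 -0.1]
shift [-1.000e-04  2.000e-04  1.745e-01]
```

View pics/s5.png

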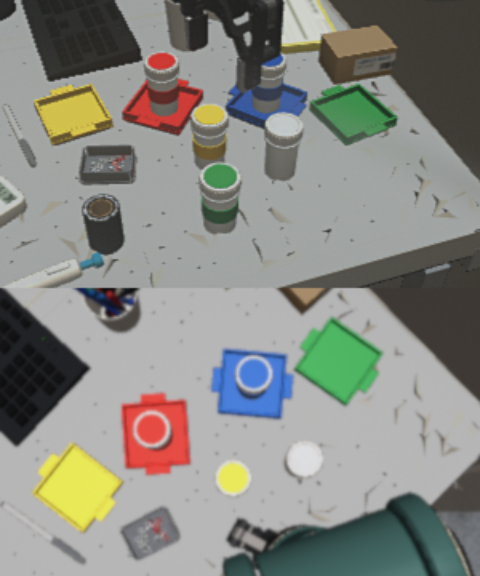

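The red and blue pots stand upright in the middle of their trays, at top-crop positions (152,431) and (254,375). The gripper is over the green pot.

{"api": "play_rows", "payload": {
  "steps": [0,0,0.03,0,0,0,0.06,0,0,0,0.09,0,0,0,0.12,0,0,0,0.14,0,0,0,0.16,0,0,0,0.174,0,0,0,0.174,0,0,0,0.174,0]
}}

```text
time: 20.42
tool_pos: [0.4065, 0.1814, 0.0704]
tcp_rot: [0.733, 3.054, 0.001]
wrist_force: [0.2, 0.2, -0.2]
width: 0.883
grip_force: 0.0
```

{"api": "play_rows", "payload": {
  "steps": [0,0,0,0,0,0,0,0,0,0,0,0,0,0,0,0,0,0,0,0,0,0,0,0,0,0,0,0],
  "jaw": 255
}}

```text
time: 21.3
tool_pos: [0.4067, 0.1815, 0.0709]
tcp_rot: [0.732, 3.053, 0.002]
wrist_force: [-0.8, -0.5, 5.5]
width: 0.554
grip_force: 40.7
```

{"api": "play_rows", "payload": {
  "steps": [0,0,-0.01,0,0,0,-0.03,0,0,0,-0.06,0,0,0,-0.09,0,0,0,-0.12,0,0,0,-0.15,0,0,0,-0.17,0,0,0,-0.17,0]
}}

```text
time: 22.3
tool_pos: [0.4068, 0.1815, 0.2418]
tcp_rot: [0.732, 3.052, 0.004]
wrist_force: [1.2, -0.1, -1.1]
width: 0.551
grip_force: 41.3
```

Run:
```python
from h import *
go(.661,.0997,.241)
```

```text
t 22.3 [0.4068 0.1815 0.2418] yaw(y axis) deg 63.0 tilt [ 0.004  0.001 -1.   ] q [ 0.364 -0.182  2.079  0.     1.24  -0.736] 0.5510404993510515 41.281322836875916 [ 1.2 -0.1 -1.1]
shift [-0.2636  0.0424  0.0016]
```

{"api": "play_rows", "payload": {
  "steps": [-0.02,0.003,0,0,-0.06,0.01,0,0,-0.1,0.016,0,0,-0.14,0.023,0,0,-0.18,0.029,0,0,-0.22,0.035,0,0,-0.25,0.04,0,0,-0.263,0.042,0,0,-0.2635,0.0425,0,0,-0.2635,0.0425,0,0]
}}

```text
time: 23.55
tool_pos: [0.659, 0.0997, 0.2391]
tcp_rot: [-0.732, -3.054, 0.001]
wrist_force: [-1.3, 0.5, -0.3]
width: 0.551
grip_force: 41.3
```

{"api": "play_rows", "payload": {
  "steps": [0,0,0.02,0,0,0,0.05,0,0,0,0.08,0,0,0,0.11,0,0,0,0.13,0,0,0,0.145,0,0,0,0.155,0,0,0,0.157,0,0,0,0.157,0,0,0,0.157,0]
}}

```text
time: 24.8
tool_pos: [0.6607, 0.0995, 0.0839]
tcp_rot: [0.732, 3.053, 0.001]
wrist_force: [0.5, -1.1, -0.2]
width: 0.547
grip_force: 41.3
```

Run:
```python
from h import *
go(.661,.0997,.0805)
```

```text
t 24.8 [0.6607 0.0995 0.0839] yaw(y axis) deg 63.0 tilt [ 0.002  0.    -1.   ] q [ 0.112  0.389  1.761  0.     0.99  -0.988] 0.546873147293541 41.27171516418457 [ 0.5 -1.1 -0.2]
shift [-0.0002  0.0003  0.0034]
```

{"api": "play_rows", "payload": {
  "steps": [0,0,0.001,0,0,0,0.002,0,0,0,0.003,0,0,0,0.0037,0,0,0,0.0037,0]
}}

```text
time: 25.42
tool_pos: [0.6606, 0.0994, 0.0809]
tcp_rot: [0.732, 3.054, 0.0]
wrist_force: [-1.9, -0.7, 7.5]
width: 0.554
grip_force: 42.0
```

{"api": "play_rows", "payload": {
  "steps": [0,0,0,0,0,0,0,0,0,0,0,0,0,0,0,0,0,0,0,0],
  "jaw": 50
}}

```text
time: 26.05
tool_pos: [0.6599, 0.0995, 0.0789]
tcp_rot: [-0.733, -3.055, 0.0]
wrist_force: [-0.0, 0.8, 0.6]
width: 0.805
grip_force: 0.0
```

{"api": "play_rows", "payload": {
  "steps": [0,0,-0.01,0,0,0,-0.03,0,0,0,-0.06,0,0,0,-0.1,0,0,0,-0.15,0,0,0,-0.165,0,0,0,-0.165,0]
}}

```text
time: 26.92
tool_pos: [0.6611, 0.0996, 0.2471]
tcp_rot: [0.732, 3.051, 0.003]
wrist_force: [0.1, -0.5, -0.4]
width: 0.805
grip_force: 0.0
```

Run:
```python
from h import *
go(.4959,.2413,.245)
```

```text
t 26.925 [0.6611 0.0996 0.2471] yaw(y axis) deg 63.0 tilt [ 0.005  0.001 -1.   ] q [ 0.112  0.249  1.624  0.     1.263 -0.988] 0.8045842889359959 0.0 [ 0.1 -0.5 -0.4]
shift [0.2114 0.0513 0.0014]
```

{"api": "play_rows", "payload": {
  "steps": [0.04,0.01,0,0,0.08,0.02,0,0,0.12,0.029,0,0,0.16,0.039,0,0,0.195,0.047,0,0,0.208,0.051,0,0,0.211,0.0515,0,0,0.211,0.0515,0,0,0.211,0.0515,0,0],
  "jaw": 30
}}

```text
time: 28.05
tool_pos: [0.496, 0.2404, 0.2439]
tcp_rot: [0.734, 3.054, -0.001]
wrist_force: [0.6, -0.4, -0.6]
width: 0.885
grip_force: 0.0
```

Run:
```python
from h import *
go(.4959,.2413,.069)
```

```text
t 28.05 [0.496  0.2404 0.2439] yaw(y axis) deg 63.0 tilt [ 0. -0. -1.] q [ 0.406  0.033  1.875 -0.     1.233 -0.692] 0.8852448689526622 0.0 [ 0.6 -0.4 -0.6]
shift [0.0005 0.0008 0.1749]
```

{"api": "play_rows", "payload": {
  "steps": [0,0.001,0.03,0,0,0.001,0.06,0,0,0.001,0.09,0,0,0.001,0.12,0,0,0.001,0.14,0,0,0.001,0.16,0,0,0.001,0.174,0,0,0.001,0.174,0,0,0.001,0.174,0]
}}

```text
time: 29.18
tool_pos: [0.4964, 0.2421, 0.0708]
tcp_rot: [0.733, 3.054, 0.001]
wrist_force: [0.3, 0.2, 0.3]
width: 0.884
grip_force: 0.0
```

{"api": "play_rows", "payload": {
  "steps": [0,0,0,0,0,0,0,0,0,0,0,0,0,0,0,0,0,0,0,0,0,0,0,0,0,0,0,0],
  "jaw": 255
}}

```text
time: 30.05
tool_pos: [0.4965, 0.2423, 0.0713]
tcp_rot: [0.732, 3.053, 0.002]
wrist_force: [-1.4, -1.0, 6.0]
width: 0.549
grip_force: 41.0
```

{"api": "play_rows", "payload": {
  "steps": [0,0,-0.01,0,0,0,-0.03,0,0,0,-0.06,0,0,0,-0.09,0,0,0,-0.12,0,0,0,-0.15,0,0,0,-0.17,0,0,0,-0.17,0]
}}

```text
time: 31.05
tool_pos: [0.4967, 0.2424, 0.242]
tcp_rot: [0.732, 3.052, 0.003]
wrist_force: [-0.4, 0.1, -1.0]
width: 0.551
grip_force: 41.3
```

Run:
```python
from h import *
go(.4814,.4507,.241)
```

```text
t 31.05 [0.4967 0.2424 0.242 ] yaw(y axis) deg 63.0 tilt [ 0.003  0.001 -1.   ] q [ 0.409  0.035  1.877  0.     1.226 -0.691] 0.5507718146943172 41.28266394138336 [-0.4  0.1 -1. ]
shift [0.108  0.1787 0.0012]
```

{"api": "play_rows", "payload": {
  "steps": [0.01,0.017,0,0,0.03,0.05,0,0,0.05,0.083,0,0,0.07,0.116,0,0,0.09,0.149,0,0,0.104,0.172,0,0,0.108,0.1785,0,0,0.108,0.1785,0,0,0.108,0.1785,0,0]
}}

```text
time: 32.17
tool_pos: [0.4806, 0.4489, 0.2399]
tcp_rot: [-0.734, -3.055, 0.001]
wrist_force: [-0.1, 0.9, -0.9]
width: 0.552
grip_force: 41.4
```

{"api": "play_rows", "payload": {
  "steps": [0,0,0.02,0,0,0,0.05,0,0,0,0.08,0,0,0,0.11,0,0,0,0.13,0,0,0,0.145,0,0,0,0.155,0,0,0,0.157,0,0,0,0.157,0,0,0,0.157,0]
}}

```text
time: 33.42
tool_pos: [0.481, 0.4506, 0.0842]
tcp_rot: [0.732, 3.054, 0.002]
wrist_force: [-0.4, -0.0, -1.2]
width: 0.547
grip_force: 41.4
```

Run:
```python
from h import *
go(.4814,.4507,.081)
```

```text
t 33.425 [0.481  0.4506 0.0842] yaw(y axis) deg 63.0 tilt [ 0.001  0.001 -1.   ] q [ 0.715  0.373  1.782 -0.     0.984 -0.385] 0.547348037334749 41.43250107765198 [-0.4 -0.  -1.2]
shift [-0.0003  0.0003  0.0032]
```

{"api": "play_rows", "payload": {
  "steps": [0,0,0.001,0,0,0,0.002,0,0,0,0.003,0,0,0,0.0037,0,0,0,0.0037,0]
}}

```text
time: 34.05
tool_pos: [0.4808, 0.4502, 0.0814]
tcp_rot: [0.732, 3.054, 0.001]
wrist_force: [-1.8, -2.5, 7.8]
width: 0.553
grip_force: 42.1
```

{"api": "play_rows", "payload": {
  "steps": [0,0,0,0,0,0,0,0,0,0,0,0,0,0,0,0,0,0,0,0],
  "jaw": 30
}}

```text
time: 34.67
tool_pos: [0.4804, 0.45, 0.0792]
tcp_rot: [-0.733, -3.055, 0.0]
wrist_force: [-0.2, 0.3, -1.4]
width: 0.881
grip_force: 0.0
```

{"api": "play_rows", "payload": {
  "steps": [0,0,-0.01,0,0,0,-0.03,0,0,0,-0.06,0,0,0,-0.1,0,0,0,-0.15,0,0,0,-0.165,0,0,0,-0.165,0]
}}

```text
time: 35.55
tool_pos: [0.4812, 0.4508, 0.2473]
tcp_rot: [0.732, 3.052, 0.006]
wrist_force: [-0.7, -0.5, 0.5]
width: 0.885
grip_force: 0.0
```

Run:
```python
from h import *
go(.306,.602,.248)
```

```text
t 35.55 [0.4812 0.4508 0.2473] yaw(y axis) deg 63.0 tilt [ 0.004  0.003 -1.   ] q [ 0.715  0.232  1.645  0.     1.26  -0.385] 0.8850810367656596 0.0 [-0.7 -0.5  0.5]
shift [ 0.2248  0.0553 -0.0009]
```

{"api": "play_rows", "payload": {
  "steps": [0.04,0.01,0,0,0.08,0.02,0,0,0.12,0.03,0,0,0.16,0.04,0,0,0.2,0.05,0,0,0.224,0.055,0,0,0.224,0.055,0,0]
}}

```text
time: 36.42
tool_pos: [0.3041, 0.6008, 0.2427]
tcp_rot: [-0.729, -3.055, 0.004]
wrist_force: [0.2, -0.5, -0.3]
width: 0.876
grip_force: 0.0
```

Run:
```python
from h import *
T=dict(red=(.556,.3476),yellow=(.4814,.4507),green=(.661,.0997),blue=(.6274,.2175))
c=bot.read_camera("top"); d=bot.read_camera("scene")
g=cv2.cvtColor(c["pixels"],cv2.COLOR_BGR2HSV)
w=cv2.inRange(g,(0,0,150),(180,70,255))
for k,(x,y) in T.items():
    pc=c["R"]@np.array([x,y,.093])+c["t"]; u,v=(c["mtx"]@pc/pc[2])[:2]
    # white lid ring inside the tray: its hole is the dot
    cs,h=cv2.findContours(w,cv2.RETR_CCOMP,cv2.CHAIN_APPROX_NONE)
    for i,q in enumerate(cs):
        M=cv2.moments(q)
        if 100<M["m00"]<700 and h[0][i][3]<0:
            p=np.array([M["m10"],M["m01"]])/M["m00"]
            if np.hypot(*(p-(u,v)))<15: print(k,M["m00"],"off",(ray(c,p,.093)[:2]-(x,y)).round(4))
a=c["pixels"][90:310,180:480]; b=d["pixels"][100:320,180:480]
cv2.imwrite("pics/end.png",cv2.resize(np.vstack([b,a]),None,fx=1.35,fy=1.35))
```

```text
red 377.0 off [-0.0014 -0.0034]
yellow 384.5 off [-0.001  -0.0023]
blue 383.5 off [0.0001 0.0002]
```

View pics/end.png

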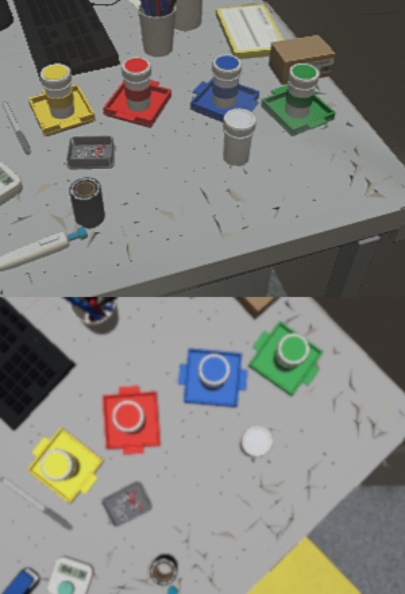

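All four pots stand upright in the middle of their own trays, and the white pot and the ribbon are where they were. The lids measure within 4 mm of the tray centres for red, yellow and blue. The check found no lid contour for green, but by eye it looks centred.

```bash
python3 -c "
from workcell import bot
print(bot.finish_job())"
```

```text
the job is handed in; nothing more can be done
None
```

The job is handed in: red went first, then blue, green and yellow, each upright in its own tray (red, yellow and blue measured within 4 mm of centre, green checked by eye only), with the white pot and ribbon untouched, at about 36 s of the 96 s allowed.

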